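Weigh a sample canister on the sprung hook scale

ROBOT

A 6-joint arm with a two-finger parallel gripper is mounted at the origin on the work surface. World frame = base frame: x ahead of the robot, y to its left, z up, the work surface at z = 0. Lengths are in m, angles in rad, forces in N, time in s.
With the tool pointing down it reaches from about 0.25 to 0.725 m from the base axis. Payload 4 kg.
Tool frame: the origin (TCP) lies midway between the tips of the shut fingers; the grasp point (between the pads) lies 19 mm behind it; z points along the fingers, y is the line along which they close (so a half turn about z gives the same grasp; the last joint's range is limited). The gripper opens to 85 mm and grips with 20 to 120 N. Pads are 22 mm wide; open, the fingers measure 114 mm over their backs; the gripper's body (76 mm by 85 mm) begins 54 mm behind the grasp point. The pads swing forward as they close: fully open they stand 13 mm farther back than shut.
Start: joints at [-1.204, 0.241, 0.005, 1.335, 0, 1.571], TCP at [0.179, -0.467, 0.231] pointing down, gripper open.
Joint ranges: [-2.72, 2.72], [-1.05, 1.87], [-1.09, 1.28], [-1.99, 2.15], [-1.42, 1.44], [-3.14, 3.14]. Speed limits (rad/s): [2.79, 2.79, 3.14, 3.14, 3.14, 3.14].

INTERFACE

Orientations are given as a unit quaternion [x, y, z, w].
In Python, from station import env gives the robot as it stands.
- The arm moves only by the shell command python3 -m pendant 'ROWS' [OPENING] [FORCE]. ROWS is JSON, a list of rows, each a list of 2 entries, a list of its own where there are three numbers: the shift along the tool's x, y, z in cm, then the turn about the tool's z in degrees. In form: [[[x, y, z], twist], ...]. A call has 1 to 10 rows; each row is the pose to reach, as a shift and turn from the pose commanded when the call began, along the tool's axes at that moment; what a row does not reach only later rows make up. A row lasts 1/10 s, in which the tool goes at most 50 mm and 8.59 degrees, less where a joint would pass 70% of its speed; a pose out of reach is approached as far as the arm can. A call with a gripper value outside its range is refused whole. OPENING is the closure, from -1 (fully open) to 1 (shut), so that 0 is half open, set as the call begins (- or left out, the last holds). The fingers move at their own pace and stop on an object; FORCE is the grip in N (left out, the last holds). Time passes only in rows, so rows that repeat a pose let the fingers close. It gives the time, the measured TCP pose, the force, the opening and the grip force at its end, in the units of the state.
- env.sense(): the state, without advancing time (a new reading comes with each control period).
- env.capture(name): name is "side" or "top" or "wrist"; returns a dict with "image" (400x640x3 uint8, red, green, blue), "depth" (400x640 float32, m along the optical axis (not along the pixel's ray), 0 where there is no reading), "fovy" (degrees; the focal length in pixels is half the picture's height over the tangent of half this angle, whatever the lens; pixels are square), "cx", "cy" (the principal point, pixels), "R" (3x3) and "t" (3): a world point X has camera coordinates R X + t. Camera axes: x right, y down, z forward; pixel columns grow to the right and rows downward; lengths in m; the calibration is good to about 2 mm. The wrist camera is an equidistant fisheye: a pixel r from the principal point sees the ray r / f radians off the axis. A picture is of the moment at which its call begins.
- env.job_done(): hands the job in; it is judged then, once.
The state is a dict: "time": time; "joint_positions": joint angles; "joint_velocities": joint speeds; "joint_torque": joint torques, N m; "eef_pos": TCP position; "tool_rot": TCP orientation; "ft_force": force on the tool from outside, world axes, zero at the start; "wrist_torque": the same for the moment, N m; "finger_gap": finger opening in m; "gripper_force": force on a finger pad.
Only numpy, scipy, OpenCV 4.12 (cv2) and the standard library are available. Lean on these libraries where they do the work, as an engineer would, in place of code of your own. Each camera call takes 0.05 s, during which the arm holds its last target. There are 200 camera calls.

TASK

Weigh the sample canister (the one with the bail): hang it by its bail on the hook of the spring scale, easing it on so that the hook already carries its whole weight before you let go and never jerks, drops or springs back. Leave it hanging untouched until the scale has come to rest and stayed still for a second, then lift it off just as smoothly and lower it upright into the well of the holder block, fully home. Do not force the hook to the bottom of its travel, do not push the scale with the hand, and leave everything else where it is.

Things in the scene. Friction and masses are not known exactly. Their poses are not given: they have to be found in the camera images.
- canister: Loose steel canister, upright: drum 56 mm in diameter, 55 mm high, foot chamfered 3 mm, under a rigid wire bail (7 mm wire) with a flat grip tab on top; 153 mm tall. Weight unknown: it may be nearly empty or full (below 0.6 kg). Origin: centre of underside; z up. The bail's legs are at y = +-24 mm; its window, 41 mm wide, from z = 55 to 110 mm, looks along x.
- canister_bar (a point): Middle of the bail's crossbar (wire centre), 114 mm above the canister's underside, on its axis. The crossbar is a shallow inverted V whose peak is here, so it centres itself on the hook.
- canister_tab (a point): Grip point in the flat tab on top of the bail, on the axis, 138 mm above the underside. The tab is 14 mm thick along the canister's y (grip it across that), 24 mm long along x, and spans z = 117 to 153 mm.
- scale: White spring scale fixed to the bench. Origin: on the bench straight below the hook's seat. Its x axis points from the hook's seat to the column: the open hook points to -x. The column (44 x 56 mm, 258 mm high) is centred at x = +94 mm; the base plate is 12 mm thick, 170 x 90 mm.
- hook_seat (a point): Where the crossbar's middle (canister_bar) rests when hung: in the valley of the 8 mm round hook, 207 mm above the bench unloaded; sinks with the hook. The free end rises to -x of the scale: tip 26 mm in front of the seat, its top 13 mm above this point. To the column side the arm rises to 10 mm above it. The hook's underside is 15 mm below it.
- scale_hook (a joint): How far the hook has sunk on its spring, m: 0 unloaded (against its upper stop), 0.072 at the bottom stop; about 11 mm per newton (90 N/m) beyond the first 0.2 N, lightly damped: it swings about 2 times a second and calms in about 2 s. Delicate: keep it below 0.06 m/s at all times.
- holder: Fixed grey holder block 92 x 92 x 32 mm with one round well in its middle, 61 mm in diameter, 22 mm deep. Origin: centre of its underside.
- well_floor (a point): Centre of the floor of the holder's well, 10 mm above the bench; the block's top is 22 mm higher.
- amber_bottle: Bystander: amber bottle 48 mm in diameter, 95 mm high. Origin: centre of its underside.
- jar: Bystander: white jar 56 mm in diameter, 70 mm high. Origin: centre of its underside.
- plain_canister: Bystander: steel canister 56 mm in diameter, 70 mm high with a short stub on top, no bail. Origin: centre of its underside.
- wrench: Bystander: wrench 150 mm long lying flat. Origin: underside, near its middle.
- vial: Bystander: small vial 22 mm in diameter, 40 mm high. Origin: centre of its underside.
Things that resemble listed ones, but are neither listed nor needed, are in the scene too. What is shaped like the canister but brown is not meant.

How it is judged:
By the outcome, as a careful person would: the job done as asked, in the order asked, and still so for the second after the job is handed in, with the robot touching nothing.
It also fails if it takes over 72 s, if anything falls off the work surface, if the arm or the gripper's body presses on something with over 40 N, if the wrist force passes 120 N, or if a joint passes its speed limit or range.

## Working session

There is one attempt and no reset: what is moved stays moved. The work goes in short steps, Python scripts to look and compute and a shell command to move; the robot and the scene stay as the last step left them, time stands still between calls to the robot, and variables do not carry over. Pictures are saved under pics/ and viewed, at most 10 in all, crops included, and the job is handed in when it is done.

```bash
mkdir -p pics; ls; cat > h.py <<'E'
import numpy as np, cv2
from station import env
def cap(n,name):
    c=env.capture(n); np.savez('pics/'+name+'.npz',**c)
    cv2.imwrite('pics/'+name+'.png',c['image'][...,::-1]); return c
def load(name): return {k:v for k,v in np.load('pics/'+name+'.npz').items()}
def f(c): return c['image'].shape[0]/2/np.tan(np.radians(float(c['fovy']))/2)
def ray(c,u,v):
    d=np.array([(u-c['cx'])/f(c),(v-c['cy'])/f(c),1.]); R=c['R']
    return -R.T@c['t'], R.T@d
def onz(c,u,v,z):
    o,d=ray(c,u,v); return o+d*(z-o[2])/d[2]
def cloud(c):
    h,w=c['depth'].shape; u,v=np.meshgrid(np.arange(w),np.arange(h)); z=c['depth']
    P=np.stack([(u-c['cx'])/f(c)*z,(v-c['cy'])/f(c)*z,z],-1)
    return (P-c['t'])@c['R']
E
python3 - <<'E'
from h import *
a=cap('top','top0');b=cap('side','side0')
print(env.sense()); 
for c in(a,b): print(c['fovy'],-c['R'].T@c['t'])
cv2.imwrite('pics/both.png',cv2.resize(np.vstack([a['image'],b['image']])[...,::-1],(480,600)))
E
```

```text
pics
{'time': 0.1, 'joint_positions': array([-1.20396975e+00,  2.41325232e-01,  3.83079676e-03,  1.33519727e+00,
        3.07706493e-05,  1.57079284e+00]), 'joint_velocities': array([-0.00092864, -0.00137875,  0.00276673, -0.00137222,  0.00095336,
        0.00016383]), 'joint_torque': array([ 2.71006029e-04, -3.73136616e+01,  2.53010809e+01,  1.08266092e-02,
        3.30533408e-05,  1.93785660e-06]), 'eef_pos': array([ 0.17912879, -0.46619195,  0.23049743]), 'tool_rot': array([ 9.83226126e-01,  1.82388284e-01, -1.57717048e-04, -9.34600198e-04]), 'ft_force': array([ 0.04943009, -0.2738521 , -0.05494793]), 'wrist_torque': array([ 0.01816904, -0.03538775,  0.03363013]), 'gripper_force': 0.0, 'finger_gap': 0.08536423687837073}
53.7954928738005 [0.42760392 0.00910795 1.30570715]
49.95485075316743 [0.4712377  0.75159005 0.78132375]
```

View pics/top0.png

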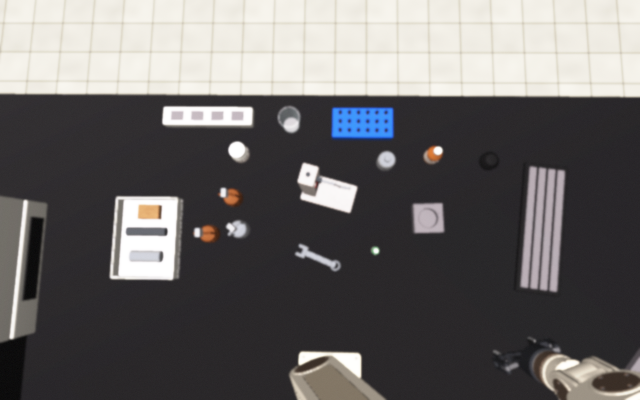

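View pics/side0.png

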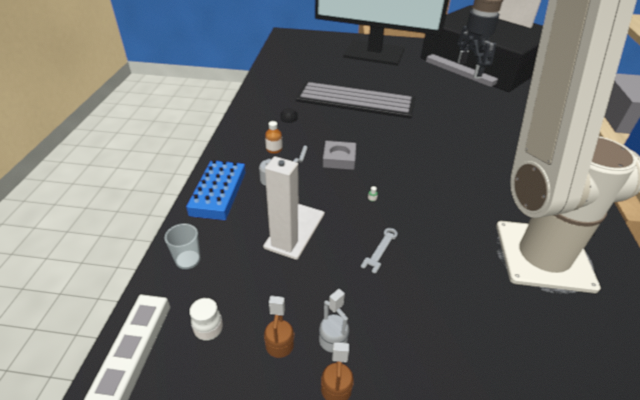

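The top view shows the steel bail canister at (238,229) with brown decoys at (231,196) and (207,233). The scale column is at (310,178), its base at (330,193), and the holder at (428,218). The side view shows the canister at (335,325), with its tab at (337,299).

```bash
python3 - <<'E'
from h import *
a=load('top0');b=load('side0')
A=cloud(a);B=cloud(b)
def rect(c,P,u0,u1,v0,v1,z0,z1,name,col=None):
    m=np.zeros(P.shape[:2],bool);m[v0:v1,u0:u1]=1
    m&=(P[...,2]>z0)&(P[...,2]<z1)&(c['depth']>0)
    if col is not None: m&=col(c['image'].astype(int))
    X=P[m]; 
    if len(X)<5: print(name,len(X));return X
    (cx,cy),s,an=cv2.minAreaRect(X[:,:2].astype(np.float32))
    print(name,len(X),'ctr',np.round([cx,cy],4),'size',np.round(s,4),'ang',round(an,1),'zmed',np.round(np.median(X[:,2]),4),'mean',np.round(X.mean(0),4)); return X
rect(a,A,290,365,155,220,.008,.02,'base')
rect(a,A,290,325,155,195,.245,.27,'coltop')
rect(b,B,255,310,150,180,.245,.27,'coltopB')
rect(a,A,305,365,160,220,.06,.235,'hookA')
rect(b,B,262,330,155,230,.1,.235,'hookB')
rect(a,A,405,455,195,240,.025,.04,'holder')
rect(a,A,418,440,206,232,.005,.02,'wellfloor')
rect(b,B,320,360,140,170,.025,.04,'holderB')
gray=lambda i:(abs(i[...,0]-i[...,2])<40)&(i.sum(-1)>200)
for z in[(.045,.065),(.12,.16),(.15,.157)]:
    rect(a,A,222,255,210,245,*z,'can%s'%(z,),gray)
    rect(b,B,318,350,285,342,*z,'canB%s'%(z,),gray)
big=np.vstack([cv2.resize(a['image'][150:260,190:370],None,fx=3,fy=3,interpolation=2),
 np.pad(cv2.resize(b['image'][140:270,240:420],None,fx=2,fy=2,interpolation=2),((0,0),(0,180),(0,0)))])
cv2.imwrite('pics/crop.png',big[...,::-1]);print(big.shape)
E
```

```text
base 955 ctr [0.6395 0.0093] size [0.1946 0.1841] ang 1.9 zmed 0.0129 mean [ 0.5985 -0.0048  0.013 ]
coltop 325 ctr [0.6232 0.067 ] size [0.0438 0.0557] ang 74.6 zmed 0.2509 mean [0.6227 0.0666 0.2514]
coltopB 371 ctr [0.6239 0.068 ] size [0.0466 0.0558] ang 76.8 zmed 0.2486 mean [0.6231 0.0707 0.249 ]
hookA 244 ctr [0.6152 0.0153] size [0.1332 0.0486] ang 88.8 zmed 0.2093 mean [0.6031 0.0299 0.1864]
hookB 1500 ctr [0.6038 0.035 ] size [0.1293 0.0557] ang 64.1 zmed 0.1739 mean [0.62   0.0812 0.1715]
holder 569 ctr [ 0.527  -0.3111] size [0.0916 0.0938] ang 1.9 zmed 0.0328 mean [ 0.5267 -0.3109  0.0326]
wellfloor 260 ctr [ 0.5279 -0.3147] size [0.0544 0.0588] ang 88.2 zmed 0.011 mean [ 0.5276 -0.3146  0.0111]
holderB 430 ctr [ 0.5273 -0.3108] size [0.0918 0.0962] ang 2.6 zmed 0.0304 mean [ 0.5269 -0.3078  0.0302]
can(0.045, 0.065) 161 ctr [0.4818 0.2931] size [0.0464 0.0525] ang 84.8 zmed 0.0538 mean [0.4794 0.2909 0.0538]
canB(0.045, 0.065) 526 ctr [0.4822 0.2987] size [0.0525 0.0518] ang 4.6 zmed 0.0527 mean [0.4838 0.3015 0.0523]
can(0.12, 0.16) 57 ctr [0.4816 0.297 ] size [0.0244 0.0142] ang 52.7 zmed 0.1523 mean [0.4815 0.2951 0.1483]
canB(0.12, 0.16) 228 ctr [0.4822 0.2976] size [0.0266 0.0146] ang 52.1 zmed 0.1459 mean [0.4824 0.3011 0.1418]
can(0.15, 0.157) 32 ctr [0.4818 0.2974] size [0.0234 0.0137] ang 55.4 zmed 0.1532 mean [0.4814 0.2969 0.1531]
canB(0.15, 0.157) 85 ctr [0.4825 0.2972] size [0.0236 0.014 ] ang 50.4 zmed 0.1519 mean [0.4823 0.2976 0.152 ]
(590, 540, 3)
```

View pics/crop.png

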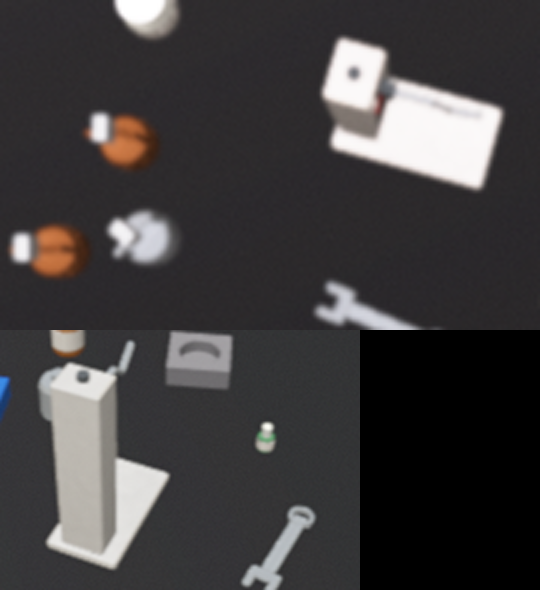

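```bash
cat >> h.py <<'E'
from scipy.spatial.transform import Rotation as Ro
def go(x,y,z,yaw=None):
    s=env.sense(); R=Ro.from_quat(s['tool_rot']).as_matrix(); p=s['eef_pos']
    d=R.T@(np.array([x,y,z])-p)*100
    cy=np.degrees(np.arctan2(R[1,0],R[0,0]))
    tw=None if yaw is None else round(-((yaw-cy+90)%180-90),1)
    print('shift cm',np.round(d,2),'twist',tw,'yaw',round(cy,2),'pos',np.round(p,4),'t',round(s['time'],2),'F',np.round(s['ft_force'],2),'gap',round(s['finger_gap'],4))
E
python3 - <<'E'
from h import *
go(.482,.2973,.20,53)
for n,(u0,u1,v0,v1) in {'top0':(312,360,165,215),'side0':(262,330,150,200)}.items():
    c=load(n);P=cloud(c);i=c['image'].astype(int)
    ax=np.array([np.cos(np.radians(75.6)),np.sin(np.radians(75.6))])
    D=P[...,:2]-[.6235,.0675]; s=D@ax; l=D@np.array([-ax[1],ax[0]])
    m=np.zeros(P.shape[:2],bool);m[v0:v1,u0:u1]=1
    m&=(P[...,2]>.17)&(P[...,2]<.24)&(s<-.03)&(s>-.14)&(abs(l)<.03)
    print(n,m.sum())
    for k in np.argsort(s[m])[::max(1,m.sum()//18)]: print(np.round([s[m][k],l[m][k],P[m][k][2]],4))
c=load('top0');i=c['image'].astype(int);P=cloud(c)
m=np.zeros(i.shape[:2],np.uint8);m[155:220,290:365]=1
m&=((i.min(-1)>170)&(P[...,2]<.02)).astype(np.uint8)
q=np.argwhere(m)[:,::-1]; X=np.array([onz(c,u,v,.012)[:2] for u,v in q],np.float32)
print('plate',cv2.minAreaRect(X),len(X))
E
```

```text
shift cm [ 55.66 -60.4    3.17] twist -32.0 yaw 21.02 pos [ 0.1791 -0.4662  0.2305] t 0.1 F [ 0.05 -0.27 -0.05] gap 0.0854
top0 111
[-0.1229  0.0031  0.2208]
[-0.1168  0.0016  0.2194]
[-0.1115  0.0021  0.2135]
[-0.1061  0.0028  0.2087]
[-0.1     0.001   0.2054]
[-0.0945  0.0017  0.201 ]
[-0.0891  0.0041  0.2067]
[-0.083   0.0033  0.2096]
[-0.0776  0.0047  0.2093]
[-0.0729 -0.0016  0.2172]
[-0.0668 -0.0026  0.2186]
[-0.0613 -0.0017  0.2153]
[-0.0553 -0.0024  0.2188]
[-0.05   -0.0006  0.221 ]
[-0.0437 -0.0025  0.2171]
[-3.860e-02 -2.000e-04  2.226e-01]
[-0.0362  0.0012  0.2265]
[-0.0337  0.0025  0.2306]
[-0.0313  0.0068  0.201 ]
side0 63
[-0.1147  0.0049  0.2127]
[-0.1126  0.0008  0.2129]
[-0.1105  0.0043  0.2069]
[-1.086e-01  1.000e-04  2.125e-01]
[-0.1068  0.0034  0.2091]
[-0.1064 -0.0014  0.2052]
[-0.1036 -0.0027  0.2011]
[-0.1027  0.0026  0.206 ]
[-0.1011  0.0033  0.1961]
[-0.0999  0.0014  0.202 ]
[-0.0974 -0.      0.2004]
[-0.0956  0.0032  0.2026]
[-0.0913  0.0027  0.2026]
[-0.0886  0.0038  0.1992]
[-0.086   0.0025  0.2061]
[-0.0789  0.0033  0.2084]
[-0.0749  0.0026  0.2137]
[-0.072   0.0039  0.2132]
[-6.950e-02  2.000e-04  2.138e-01]
[-0.0687 -0.0018  0.2138]
[-0.0643 -0.0023  0.2139]
plate ((0.6264064311981201, 0.017538920044898987), (0.19648143649101257, 0.1195904016494751), 74.69481658935547) 1009
```

```bash
python3 -m pendant '[[[5,-4.5,0],0],[[10,-10,0],0],[[14,-14,0],-4],[[18,-19,0],-8],[[22,-23,0],-12],[[26,-28,0],-16],[[30,-32,0],-20],[[34,-37,0],-24],[[38,-41,0],-28],[[42,-45.5,0],-32]]' -0.3
python3 - <<'E'
from h import *
go(.482,.2973,.20,53)
E
```

```text
time: 1.1
eef_pos: [0.3652, -0.0009, 0.2313]
tool_rot: [0.894, 0.448, 0.0, 0.0]
ft_force: [1.1, -0.7, 0.7]
finger_gap: 0.0556
gripper_force: 0.0
shift cm [30.87 -8.51  3.13] twist 0.2 yaw 53.19 pos [ 0.3652 -0.0009  0.2313] t 1.1 F [ 1.11 -0.69  0.69] gap 0.0556
```

```bash
python3 -m pendant '[[[5,-1.2,0],0],[[10,-2.6,0],0],[[14,-4,0],0],[[18,-5.2,0],0],[[22,-6.3,1],0],[[26,-7.2,2],0],[[29,-8,3],0],[[30.5,-8.4,3],0],[[30.5,-8.4,3],0],[[30.5,-8.4,3],0]]'
python3 - <<'E'
from h import *
go(.482,.2973,.20,53)
c=cap('wrist','w1')
E
```

```text
time: 2.1
eef_pos: [0.4811, 0.2909, 0.2006]
tool_rot: [0.895, 0.447, -0.001, 0.0]
ft_force: [-0.7, 0.4, 0.2]
finger_gap: 0.0556
gripper_force: 0.0
shift cm [ 0.57 -0.31  0.06] twist 0.0 yaw 53.04 pos [0.4811 0.2909 0.2006] t 2.1 F [-0.66  0.36  0.23] gap 0.0556
```

View pics/w1.png

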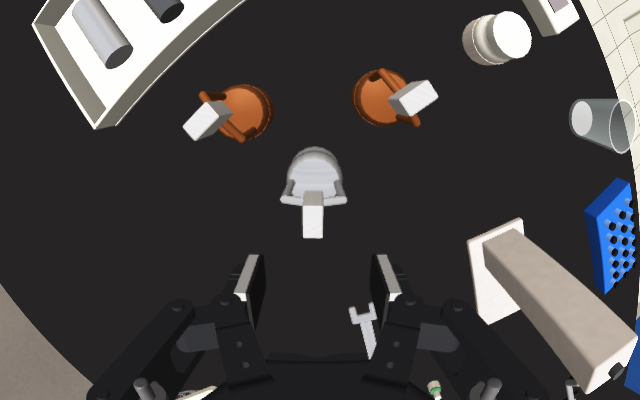

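The wrist view shows the tab top at (313,220), centred between the finger pads (250 and 385) and square to them. I'm descending on it.

```bash
python3 -m pendant '[[[0.5,-0.3,0],0],[[0.55,-0.3,1],0],[[0.55,-0.3,3],0],[[0.55,-0.3,5],0],[[0.55,-0.3,6.5],0],[[0.55,-0.3,7.5],0],[[0.55,-0.3,7.8],0],[[0.55,-0.3,7.8],0],[[0.55,-0.3,7.8],0]]'
python3 - <<'E'
from h import *
go(.482,.2973,.122,53)
print(env.sense()['wrist_torque'])
E
python3 -m pendant '[[[0,0,0],0],[[0,0,0],0],[[0,0,0],0],[[0,0,0],0],[[0,0,0],0],[[0,0,0],0]]' 0.8 40
python3 - <<'E'
from h import *
go(.482,.2973,.122,53)
E
```

```text
time: 3.05
eef_pos: [0.483, 0.2977, 0.1241]
tool_rot: [0.895, 0.446, 0.001, -0.0]
ft_force: [-0.4, -0.0, 0.9]
finger_gap: 0.0554
gripper_force: 0.0
shift cm [-0.09 -0.06  0.21] twist 0.0 yaw 53.01 pos [0.483  0.2977 0.1241] t 3.05 F [-0.43 -0.02  0.92] gap 0.0554
[ 0.00506051 -0.01279146 -0.01711671]
time: 3.65
eef_pos: [0.4827, 0.2978, 0.1239]
tool_rot: [0.895, 0.446, 0.001, -0.0]
ft_force: [-0.3, 0.9, 3.8]
finger_gap: 0.0132
gripper_force: 40.5
shift cm [-0.09 -0.03  0.19] twist 0.0 yaw 53.02 pos [0.4827 0.2978 0.1239] t 3.65 F [-0.32  0.91  3.75] gap 0.0132
```

```bash
python3 -m pendant '[[[0,0,-0.5],0],[[0,0,-1.5],0],[[0,0,-3],0],[[0,0,-5],0],[[0,0,-7],0],[[0,0,-9],0],[[0,0,-10.5],0],[[0,0,-11.3],0],[[0,0,-11.6],0],[[0,0,-11.6],0]]'
python3 -m pendant '[[[0,0,0],0],[[0,0,0],0],[[0,0,0],0]]'
python3 - <<'E'
from h import *
go(.46,.06,.2395,74.5)
print(env.sense()['wrist_torque'])
E
```

```text
time: 4.65
eef_pos: [0.4824, 0.2973, 0.239]
tool_rot: [0.895, 0.446, -0.0, 0.0]
ft_force: [-0.4, 0.1, -4.9]
finger_gap: 0.0134
gripper_force: 39.4
time: 4.95
eef_pos: [0.4821, 0.2972, 0.2385]
tool_rot: [0.895, 0.446, -0.001, 0.0]
ft_force: [-0.4, -1.1, -4.9]
finger_gap: 0.0135
gripper_force: 39.4
shift cm [-20.28  12.5   -0.08] twist -21.5 yaw 53.02 pos [0.4821 0.2972 0.2385] t 4.95 F [-0.39 -1.1  -4.94] gap 0.0135
[-0.00955747  0.0052519  -0.00156373]
```

```bash
python3 -m pendant '[[[-1,0.6,0],-1],[[-3,1.8,0],-3],[[-6,3.7,0],-6],[[-9,5.5,0],-10],[[-12,7.4,0],-14],[[-15,9.2,0],-17],[[-17.5,10.8,0],-20],[[-19.3,11.9,-0.1],-21.5],[[-20.1,12.4,-0.1],-21.5],[[-20.3,12.5,-0.1],-21.5]]'
python3 - <<'E'
from h import *
go(.577,-.10,.2395,74.5); go(.5,-.10,.2395,74.5)
E
```

```text
time: 5.95
eef_pos: [0.4602, 0.0595, 0.2403]
tool_rot: [0.797, 0.605, 0.0, -0.0]
ft_force: [-0.2, 0.5, -3.7]
finger_gap: 0.0134
gripper_force: 39.3
shift cm [-12.21  15.54   0.08] twist -0.1 yaw 74.39 pos [0.4602 0.0595 0.2403] t 5.95 F [-0.21  0.45 -3.66] gap 0.0134
shift cm [-14.29   8.13   0.08] twist -0.1 yaw 74.39 pos [0.4602 0.0595 0.2403] t 5.95 F [-0.21  0.45 -3.66] gap 0.0134
```

```bash
python3 -m pendant '[[[-1.5,0.5,0],0],[[-4,1.5,0],0],[[-7,3,0],0],[[-10,5,0],0],[[-12.5,7.5,0],0],[[-13.3,10,0],0],[[-13,12.5,0],0],[[-12.5,14.5,0],0],[[-12.2,15.4,0],0],[[-12.2,15.5,0],0]]'
python3 -m pendant '[[[0,0,0],0],[[0,0,0],0],[[0,0,0],0]]'
python3 - <<'E'
from h import *
go(.598,-.023,.2395,74.5); print(env.sense()['wrist_torque'])
c=cap('wrist','w2'); s=cap('side','s2')
im=cv2.resize(s['image'][120:260,220:360],None,fx=3,fy=3,interpolation=2)
w=c['image'][80:400,100:540]
H=max(im.shape[0],w.shape[0]);out=np.zeros((H,im.shape[1]+w.shape[1]-80,3),np.uint8)
w=w[:,:360+0]
out[:im.shape[0],:im.shape[1]]=im;out[:w.shape[0],im.shape[1]:im.shape[1]+360]=w
cv2.imwrite('pics/c2.png',out[...,::-1]);print(out.shape)
E
```

```text
time: 6.95
eef_pos: [0.5779, -0.0976, 0.2393]
tool_rot: [0.795, 0.606, -0.0, -0.001]
ft_force: [-0.1, 0.9, -5.8]
finger_gap: 0.0133
gripper_force: 39.4
time: 7.25
eef_pos: [0.5763, -0.0986, 0.2407]
tool_rot: [0.796, 0.605, -0.0, -0.0]
ft_force: [0.4, -0.7, -4.8]
finger_gap: 0.0131
gripper_force: 39.4
shift cm [7.86 0.08 0.12] twist 0.0 yaw 74.53 pos [ 0.5763 -0.0986  0.2407] t 7.25 F [ 0.42 -0.71 -4.76] gap 0.0131
[ 0.04005992 -0.01262327  0.04782352]
(420, 780, 3)
```

View pics/c2.png

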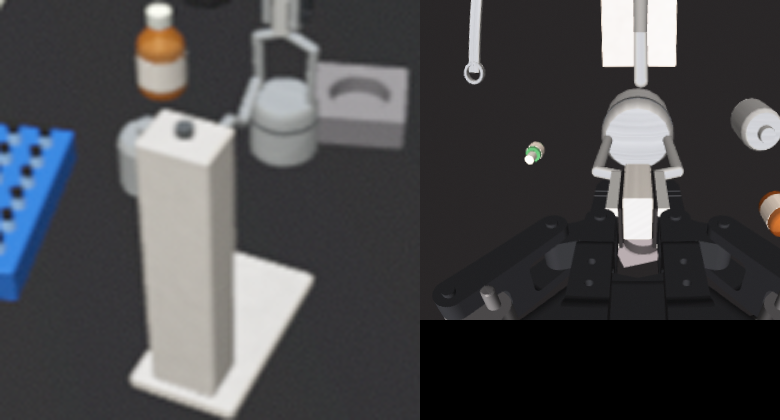

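```bash
cat >> h.py <<'E'
def wcloud(c):
    h,w=c['depth'].shape; u,v=np.meshgrid(np.arange(w)-c['cx'],np.arange(h)-c['cy']); r=np.hypot(u,v)+1e-9
    th=r/f(c); t=np.tan(np.clip(th,0,1.5)); z=c['depth']
    P=np.stack([u/r*t*z,v/r*t*z,z],-1); P[(z<=0)|(th>1.4)]=np.nan
    return (P-c['t'])@c['R']
E
python3 - <<'E'
from h import *
c=load('w2');P=wcloud(c);print(f(c),c['cx'],c['cy'],-c['R'].T@c['t'])
s=env.sense();R=Ro.from_quat(s['tool_rot']).as_matrix();T=(P-s['eef_pos'])@R*1000   # mm tool
Z=P[...,2]
m=np.zeros(Z.shape,bool);m[80:170,300:345]=1;m&=(Z>.17)&(Z<.25)
X=T[m];W=P[m];o=np.argsort(X[:,0])
print('hook',m.sum())
for k in np.array_split(o,14): print(np.round(np.median(X[k],0),1),np.round(np.median(W[k],0),4))
for v in (165,185,205,225,245,262):
    r=[(u,*np.round(T[v,u],0)) for u in range(270,370,4) if np.isfinite(T[v,u,0]) and T[v,u,2]<110]
    print(v,[(a[0],int(a[1]),int(a[2]),int(a[3])) for a in r])
E
```

```text
309.70691628693146 317.2602190494429 203.00891877949678 [ 0.59913051 -0.01747653  0.38389909]
hook 1176
[50.4  1.6 21.1] [ 0.5916 -0.0507  0.2196]
[53.5  2.1 21.8] [ 0.5931 -0.0479  0.2189]
[56.2  1.6 23.9] [ 0.593  -0.0451  0.2168]
[59.5  1.6 26.1] [ 0.5941 -0.0419  0.2146]
[62.6  1.6 29.1] [ 0.595  -0.0388  0.2117]
[66.1  1.6 31.6] [ 0.5956 -0.0354  0.2092]
[69.4  1.6 34.5] [ 0.5968 -0.0321  0.2062]
[73.3  1.6 36.7] [ 0.5976 -0.0287  0.204 ]
[76.7  1.7 39. ] [ 0.5988 -0.0251  0.2018]
[80.8  1.6 37.3] [ 0.5995 -0.0214  0.2034]
[84.3  1.6 34.4] [ 0.6004 -0.0178  0.2064]
[87.7  1.3 31.9] [ 0.6013 -0.0146  0.2088]
[91.   1.6 29.6] [ 0.6022 -0.0115  0.2112]
[94.1  1.5 27. ] [ 0.6031 -0.0086  0.2137]
165 [(318, 49, 0, 21), (322, 49, 3, 21)]
185 [(290, 14, -23, 108), (294, 20, -18, 86), (298, 22, -14, 78), (302, 22, -11, 76), (306, 23, -8, 74), (310, 23, -5, 73), (314, 23, -2, 75), (318, 24, 1, 73), (322, 23, 4, 74), (326, 23, 6, 74), (330, 23, 9, 75), (334, 22, 12, 76), (338, 21, 16, 80), (342, 17, 20, 96)]
205 [(282, 6, -27, 78), (286, 8, -23, 73), (290, 9, -20, 70), (294, 9, -17, 70), 
[... 555 characters left out ...]
9, 70), (346, 0, 20, 54), (350, 1, 23, 51)]
245 [(274, 1, -26, 21), (278, 1, -23, 21), (282, 0, -21, 23), (302, -27, -12, 77), (306, 9, -6, 5), (310, 10, -4, 3), (314, 10, -2, 4), (318, 10, 0, 4), (322, 10, 3, 3), (326, 10, 5, 3), (330, -23, 10, 70), (350, -1, 20, 25), (354, 1, 22, 21), (358, 2, 24, 20)]
262 [(278, 7, -19, -9), (282, 7, -17, -10), (286, 7, -15, -9), (290, 10, -13, -15), (294, 11, -11, -16), (298, 10, -9, -15), (302, 10, -7, -15), (306, 10, -5, -15), (310, 10, -3, -14), (314, 10, -1, -14), (318, 10, 0, -14), (322, 10, 2, -14), (326, 10, 4, -14), (330, 10, 6, -14), (334, 11, 8, -16), (338, 11, 10, -15), (342, 11, 12, -16), (346, 7, 14, -9), (350, 6, 17, -8), (354, 7, 18, -10)]
```

```bash
python3 -m pendant '[[[0.3,0.1,0],0],[[1,0.2,0],0],[[2,0.2,0],0],[[3.1,0.2,0],0],[[4.3,0.2,0],0],[[5.5,0.2,0],0],[[6.6,0.2,0],0],[[7.4,0.2,0],0],[[7.8,0.2,0],0],[[7.9,0.2,0],0]]'
python3 -m pendant '[[[0,0,0],0],[[0,0,0.1],0],[[0,0,0.3],0],[[0,0,0.6],0],[[0,0,0.9],0],[[0,0,1.2],0],[[0,0,1.5],0],[[0,0,1.7],0],[[0,0,1.8],0],[[0,0,1.8],0]]'
python3 - <<'E'
from h import *
go(.5995,-.0225,.215,74.5); print(env.sense()['wrist_torque'])
c=cap('wrist','w3');P=wcloud(c)
s=env.sense();R=Ro.from_quat(s['tool_rot']).as_matrix();T=(P-s['eef_pos'])@R*1000;Z=P[...,2]
X=T[(Z>.17)&(Z<.25)&(abs(T[...,1]-1)<12)&(T[...,0]>9)&(T[...,0]<60)]
o=np.argsort(X[:,0])
for k in np.array_split(o,8): print(np.round(np.median(X[k],0),1))
s=cap('side','s3')
im=cv2.resize(s['image'][90:220,240:360],None,fx=4,fy=4,interpolation=2)
cv2.imwrite('pics/c3.png',im[...,::-1])
E
```

```text
time: 8.35
eef_pos: [0.6001, -0.0227, 0.2402]
tool_rot: [0.796, 0.606, -0.0, 0.0]
ft_force: [-0.0, -0.3, -4.9]
finger_gap: 0.0134
gripper_force: 39.5
time: 9.35
eef_pos: [0.6, -0.0232, 0.2221]
tool_rot: [0.796, 0.605, -0.0, -0.0]
ft_force: [0.1, -0.7, -4.8]
finger_gap: 0.0132
gripper_force: 39.4
shift cm [ 0.06 -0.06  0.71] twist 0.0 yaw 74.52 pos [ 0.6    -0.0232  0.2221] t 9.35 F [ 0.11 -0.66 -4.82] gap 0.0132
[0.03447642 0.00715045 0.0159838 ]
[  9.7   0.2 -11.9]
[ 10.1   0.2 -14.3]
[ 10.4   0.7 -15.9]
[ 10.8   3.9 -17.7]
[19.3 -0.8  5.7]
[32.9 -0.8  5.6]
[45.4 -0.8  6. ]
[57.1 -1.  -5.2]
```

View pics/c3.png

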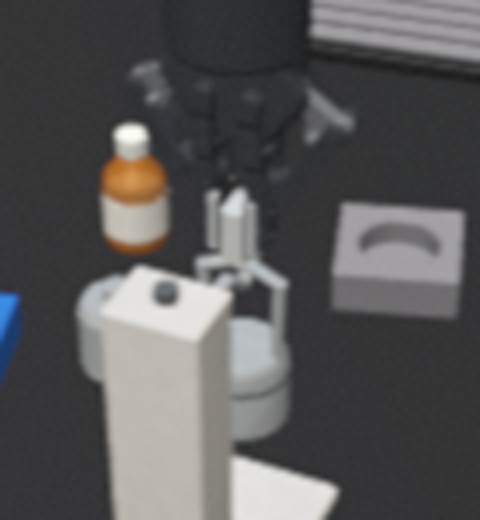

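The bail is now over the hook and the arm is centred to within 1 mm. I'm easing it down.

```bash
python3 -m pendant '[[[0,0.0,0.1],0],[[0,-0.05,0.2],0],[[0,-0.05,0.35],0],[[0,-0.05,0.5],0],[[0,-0.05,0.6],0],[[0,-0.05,0.7],0],[[0,-0.05,0.8],0],[[0,-0.05,0.9],0],[[0,-0.05,1.0],0],[[0,-0.05,1.1],0]]'
python3 -m pendant '[[[0,0,0.1],0],[[0,0,0.2],0],[[0,0,0.35],0],[[0,0,0.5],0],[[0,0,0.65],0],[[0,0,0.8],0],[[0,0,0.95],0],[[0,0,1.1],0],[[0,0,1.25],0],[[0,0,1.4],0]]'
```

```text
time: 10.45
eef_pos: [0.5996, -0.0231, 0.2113]
tool_rot: [0.796, 0.605, 0.0, 0.0]
ft_force: [0.5, 0.3, -4.2]
finger_gap: 0.0131
gripper_force: 39.6
time: 11.45
eef_pos: [0.5996, -0.0231, 0.1973]
tool_rot: [0.796, 0.605, 0.0, 0.0]
ft_force: [-0.2, 0.3, -2.3]
finger_gap: 0.0134
gripper_force: 39.7
```

```bash
python3 -m pendant '[[[0,0,0.15],0],[[0,0,0.3],0],[[0,0,0.45],0],[[0,0,0.6],0],[[0,0,0.75],0],[[0,0,0.9],0],[[0,0,1.05],0],[[0,0,1.2],0],[[0,0,1.35],0],[[0,0,1.5],0]]'
python3 -m pendant '[[[0,0,0.15],0],[[0,0,0.3],0],[[0,0,0.4],0],[[0,0,0.5],0],[[0,0,0.6],0],[[0,0,0.7],0],[[0,0,0.75],0],[[0,0,0.8],0],[[0,0,0.8],0],[[0,0,0.8],0]]'
python3 - <<'E'
from h import *
F=[]
for i in range(6):
    c=env.capture('wrist');F.append(env.sense()['ft_force'])
print(np.round(np.mean(F,0),2),np.round(np.std(F,0),2));go(.6,-.023,.2)
E
```

```text
time: 12.45
eef_pos: [0.5996, -0.0231, 0.1823]
tool_rot: [0.796, 0.605, 0.0, 0.0]
ft_force: [-1.2, 0.6, -1.3]
finger_gap: 0.0135
gripper_force: 39.9
time: 13.45
eef_pos: [0.5996, -0.0231, 0.1744]
tool_rot: [0.796, 0.605, 0.0, 0.0]
ft_force: [-0.1, 0.2, -1.1]
finger_gap: 0.0133
gripper_force: 40.0
[-0.32  0.15 -0.47] [0.72 0.54 0.51]
shift cm [ 0.02  0.03 -2.57] twist None yaw 74.52 pos [ 0.5996 -0.0231  0.1743] t 13.75 F [-0.24  0.84 -0.44] gap 0.0133
```

```bash
cat > avg.py <<'E'
from h import *
F=[]
for i in range(25):
    c=env.capture('wrist');F.append(env.sense()['ft_force'])
F=np.array(F);print(np.round(F.mean(0),3),np.round(F.std(0),2),'uniq',len(np.unique(F[:,2])));go(.6,-.023,.2)
E
python3 -m pendant '[[[0,0,0.1],0],[[0,0,0.2],0],[[0,0,0.3],0],[[0,0,0.35],0],[[0,0,0.4],0],[[0,0,0.4],0],[[0,0,0.4],0],[[0,0,0.4],0]]'
python3 avg.py
```

```text
time: 14.55
eef_pos: [0.5996, -0.0231, 0.1704]
tool_rot: [0.796, 0.605, 0.0, 0.0]
ft_force: [0.7, 0.3, -1.0]
finger_gap: 0.0132
gripper_force: 40.1
[ 0.444 -0.075 -0.009] [0.44 0.52 0.35] uniq 25
shift cm [ 0.02  0.04 -2.97] twist None yaw 74.51 pos [ 0.5996 -0.0231  0.1703] t 15.8 F [-0.11 -0.24  0.42] gap 0.0135
```

Averaged force is zero to within 0.08 N, so the hook carries the full weight. I'm releasing now and letting it settle.

```bash
python3 -m pendant '[[[0,0,0],0],[[0,0,0],0],[[0,0,0],0]]' - 20
python3 -m pendant '[[[0,0,0],0],[[0,0,0],0],[[0,0,0],0],[[0,0,0],0]]' -0.3
cat > tab.py <<'E'
from h import *
import sys
n=int(sys.argv[1])
for i in range(n):
    c=env.capture('wrist');s=env.sense()
    P=wcloud(c);R=Ro.from_quat(s['tool_rot']).as_matrix();T=(P-s['eef_pos'])@R*1000
    drum=T[195:215,300:334].reshape(-1,3); 
    tb=T[235:330,295:340].reshape(-1,3); tb=tb[(tb[:,2]<-25)&(tb[:,2]>-50)&(abs(tb[:,1])<20)&(abs(tb[:,0])<30)]
    print(round(s['time'],2),'drum',np.round(np.nanmedian(drum,0),2),'tab',len(tb),np.round(np.median(tb,0),2) if len(tb) else '',np.round(s['ft_force'][2],2))
np.savez('pics/last.npz',**c);cv2.imwrite('pics/last_%d.png'%(s['time']*100),c['image'][...,::-1])
E
python3 tab.py 12
```

```text
time: 16.1
eef_pos: [0.5995, -0.0231, 0.1703]
tool_rot: [0.796, 0.605, -0.0, 0.0]
ft_force: [0.3, -0.4, -0.4]
finger_gap: 0.0136
gripper_force: 40.1
time: 16.5
eef_pos: [0.5995, -0.0231, 0.1703]
tool_rot: [0.796, 0.605, -0.0, -0.0]
ft_force: [0.8, -0.0, -0.1]
finger_gap: 0.0556
gripper_force: 0.0
16.55 drum [15.5   0.26 69.52] tab 1316 [  0.33   0.72 -27.61] -0.49
16.6 drum [1.583e+01 3.000e-02 6.888e+01] tab 1324 [  0.69   0.73 -28.32] 0.42
16.65 drum [15.97 -0.21 68.42] tab 1362 [  0.77   0.72 -28.76] 0.03
16.7 drum [15.92  0.26 68.53] tab 1355 [  0.68   0.72 -28.71] -0.85
16.75 drum [1.587e+01 4.000e-02 6.894e+01] tab 1325 [  0.67   0.74 -28.3 ] -0.28
16.8 drum [15.57 -0.24 69.54] tab 1320 [  0.41   0.71 -27.72] -0.56
16.85 drum [15.33  0.27 69.96] tab 1284 [  0.1    0.73 -27.2 ] -0.58
16.9 drum [15.32  0.28 70.29] tab 1283 [  0.03   0.73 -26.93] -0.06
16.95 drum [15.46  0.26 70.25] tab 1279 [  0.14   0.72 -26.96] -0.15
17.0 drum [15.53  0.26 69.82] tab 1288 [  0.42   0.71 -27.33] 0.06
17.05 drum [15.54  0.28 69.45] tab 1315 [  0.24   0.73 -27.76] -0.27
17.1 drum [15.67  0.28 69.04] tab 1325 [  0.63   0.73 -28.12] -0.14
```

Released cleanly, with only about ±1 mm of oscillation. I'm waiting for it to settle.

```bash
for i in 1 2 3; do python3 -m pendant '[[[0,0,0],0],[[0,0,0],0],[[0,0,0],0],[[0,0,0],0],[[0,0,0],0],[[0,0,0],0],[[0,0,0],0],[[0,0,0],0],[[0,0,0],0],[[0,0,0],0]]' | head -1; done
python3 tab.py 6
python3 -m pendant '[[[0,0,0],0],[[0,0,0],0],[[0,0,0],0],[[0,0,0],0],[[0,0,0],0],[[0,0,0],0],[[0,0,0],0],[[0,0,0],0],[[0,0,0],0],[[0,0,0],0]]' | head -1
python3 tab.py 5
```

```text
time: 18.1
time: 19.1
time: 20.1
20.15 drum [15.58 -0.22 69.51] tab 1323 [  0.37   0.72 -27.71] -1.16
20.2 drum [15.52  0.29 69.52] tab 1317 [  0.39   0.74 -27.68] 0.52
20.25 drum [15.56  0.26 69.46] tab 1317 [  0.43   0.72 -27.64] 0.26
20.3 drum [15.66  0.3  69.62] tab 1321 [  0.21   0.76 -27.67] -0.21
20.35 drum [15.43 -0.21 69.39] tab 1317 [  0.29   0.74 -27.69] 0.14
20.4 drum [1.560e+01 4.000e-02 6.956e+01] tab 1318 [  0.4    0.74 -27.71] -0.31
time: 21.4
21.45 drum [15.61  0.26 69.44] tab 1315 [  0.38   0.72 -27.71] 0.36
21.5 drum [1.578e+01 4.000e-02 6.939e+01] tab 1321 [  0.4    0.74 -27.72] -1.2
21.55 drum [1.566e+01 3.000e-02 6.948e+01] tab 1320 [  0.32   0.73 -27.71] 0.53
21.6 drum [15.6   0.26 69.58] tab 1318 [  0.32   0.72 -27.73] -0.31
21.65 drum [15.57 -0.21 69.54] tab 1312 [  0.28   0.73 -27.7 ] -0.1
```

```bash
python3 -m pendant '[[[0,0,0],0],[[0,0,0],0],[[0,0,0],0],[[0,0,0],0],[[0,0,0],0],[[0,0,0],0],[[0,0,0],0],[[0,0,0],0],[[0,0,0],0],[[0,0,0],0]]' | head -1
python3 -m pendant '[[[0,0,0],0],[[0,0,0],0],[[0,0,0],0],[[0,0,0],0],[[0,0,0],0]]' 0.5 20
python3 -m pendant '[[[0,0,0],0],[[0,0,0],0],[[0,0,0],0],[[0,0,0],0],[[0,0,0],0]]' 0.8 20
python3 tab.py 2
python3 -m pendant '[[[0,0,0],0],[[0,0,0],0],[[0,0,0],0],[[0,0,0],0]]' 0.8 40
```

```text
time: 22.65
time: 23.15
eef_pos: [0.5995, -0.0231, 0.1703]
tool_rot: [0.796, 0.605, -0.0, -0.0]
ft_force: [-0.3, -0.6, -0.2]
finger_gap: 0.0213
gripper_force: 0.0
time: 23.65
eef_pos: [0.5994, -0.023, 0.1702]
tool_rot: [0.796, 0.605, -0.0, -0.0]
ft_force: [-1.0, 0.6, -0.2]
finger_gap: 0.0136
gripper_force: 26.3
23.7 drum [1.525e+01 1.000e-02 6.962e+01] tab 2144 [  1.92   0.26 -28.06] 0.55
23.75 drum [14.98 -0.21 69.68] tab 2152 [  1.87   0.28 -28.08] -0.01
time: 24.15
eef_pos: [0.5994, -0.0231, 0.1702]
tool_rot: [0.796, 0.605, -0.0, -0.0]
ft_force: [-1.6, 0.5, -0.6]
finger_gap: 0.0131
gripper_force: 43.1
```

```bash
python3 -m pendant '[[[0,0,-0.05],0],[[0,0,-0.15],0],[[0,0,-0.3],0],[[0,0,-0.5],0],[[0,0,-0.7],0],[[0,0,-0.9],0],[[0,0,-1.1],0],[[0,0,-1.3],0],[[0,0,-1.5],0],[[0,0,-1.7],0]]'
python3 -m pendant '[[[0,0,-0.2],0],[[0,0,-0.4],0],[[0,0,-0.6],0],[[0,0,-0.8],0],[[0,0,-1.0],0],[[0,0,-1.2],0],[[0,0,-1.4],0],[[0,0,-1.6],0],[[0,0,-1.8],0],[[0,0,-1.95],0]]'
python3 -m pendant '[[[0,0,-0.1],0],[[0,0,-0.2],0],[[0,0,-0.3],0],[[0,0,-0.4],0],[[0,0,-0.5],0],[[0,0,-0.6],0],[[0,0,-0.7],0],[[0,0,-0.8],0],[[0,0,-0.9],0],[[0,0,-1.0],0]]'
python3 -m pendant '[[[0,0,-0.1],0],[[0,0,-0.2],0],[[0,0,-0.3],0],[[0,0,-0.5],0],[[0,0,-0.8],0],[[0,0,-1.2],0],[[0,0,-1.6],0],[[0,0,-2.0],0],[[0,0,-2.4],0],[[0,0,-2.5],0]]'
python3 - <<'E'
from h import *
c=cap('wrist','w4');P=wcloud(c)
s=env.sense();R=Ro.from_quat(s['tool_rot']).as_matrix();T=(P-s['eef_pos'])@R*1000;Z=P[...,2]
go(.6,-.023,.24)
cv2.imwrite('pics/c4.png',c['image'][60:360,140:500,::-1])
E
```

```text
time: 25.15
eef_pos: [0.5994, -0.0231, 0.1873]
tool_rot: [0.796, 0.605, -0.0, -0.0]
ft_force: [-2.0, 1.1, -1.6]
finger_gap: 0.0131
gripper_force: 43.0
time: 26.15
eef_pos: [0.5997, -0.0232, 0.207]
tool_rot: [0.796, 0.605, 0.0, 0.0]
ft_force: [-0.9, 0.3, -2.8]
finger_gap: 0.0133
gripper_force: 42.8
time: 27.15
eef_pos: [0.5996, -0.0232, 0.2169]
tool_rot: [0.796, 0.605, -0.0, 0.0]
ft_force: [-0.0, 0.2, -4.6]
finger_gap: 0.0132
gripper_force: 42.6
time: 28.15
eef_pos: [0.5999, -0.0231, 0.2426]
tool_rot: [0.796, 0.605, 0.0, 0.0]
ft_force: [-0.6, 0.9, -4.4]
finger_gap: 0.0132
gripper_force: 42.6
shift cm [0.02 0.01 0.25] twist None yaw 74.51 pos [ 0.5998 -0.0231  0.2425] t 28.2 F [-0.42 -0.57 -3.85] gap 0.0131
```

View pics/c4.png

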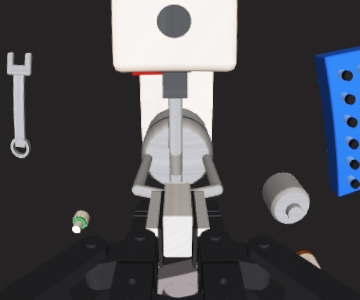

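The canister is clear of the hook, which is back at its stop. I'm backing out along tool -x, then going to the holder.

```bash
python3 -m pendant '[[[-0.2,0,0],0],[[-0.7,0,0],0],[[-1.5,0,0],0],[[-2.5,0,0],0],[[-3.6,0,0],0],[[-4.8,0,0],0],[[-6,0,0],0],[[-7.2,0,0],0],[[-8.3,0,0],0],[[-9,0,0],0]]'
python3 - <<'E'
from h import *
for n in['top0']:
    c=load(n);P=cloud(c);i=c['image']
    m=np.zeros(P.shape[:2],bool);m[195:240,405:455]=1
    d=m&(P[...,2]<.024)&(P[...,2]>.004)
    ins=np.zeros_like(m);ins[207:230,418:440]=1
    X=P[d&ins];print('floor hull ctr',cv2.minEnclosingCircle(X[:,:2].astype(np.float32)))
go(.527,-.3115,.2425)
E
```

```text
time: 29.2
eef_pos: [0.5751, -0.1112, 0.2419]
tool_rot: [0.796, 0.605, -0.0, 0.0]
ft_force: [-0.6, -0.8, -4.3]
finger_gap: 0.013
gripper_force: 42.6
floor hull ctr ((0.5281934142112732, -0.31055447459220886), 0.032218948006629944)
shift cm [-20.59   0.73  -0.06] twist None yaw 74.46 pos [ 0.5751 -0.1112  0.2419] t 29.2 F [-0.62 -0.84 -4.35] gap 0.013
```

```bash
python3 -m pendant '[[[-1,0,0],0],[[-3,0.1,0],0],[[-6.5,0.2,0],0],[[-10.5,0.3,0],0],[[-14.5,0.4,0],0],[[-18.5,0.5,0],0],[[-22.5,0.6,0],0],[[-26,0.7,0],0],[[-28.3,0.7,0],0],[[-29,0.7,0],0]]'
python3 -m pendant '[[[0,0,0],0],[[0,0,0],0],[[0,0,0],0]]' | head -2
python3 - <<'E'
from h import *
c=cap('wrist','w5');P=wcloud(c)
s=env.sense();R=Ro.from_quat(s['tool_rot']).as_matrix();T=(P-s['eef_pos'])@R*1000;Z=P[...,2]
near=np.hypot(P[...,0]-.527,P[...,1]+.3115)
X=P[(Z>.026)&(Z<.04)&(near<.09)];print('top',len(X),cv2.minAreaRect(X[:,:2].astype(np.float32)),np.median(X[:,2]))
X=P[(Z>.003)&(Z<.018)&(near<.036)];print('floor',len(X),cv2.minEnclosingCircle(X[:,:2].astype(np.float32)),np.median(X[:,2]) if len(X) else '')
# drum wall circle in tool frame
m=(T[...,2]>72)&(T[...,2]<122)&(np.hypot(T[...,0],T[...,1])<40)
D=T[m][:,:2];A=np.c_[2*D,np.ones(len(D))];q=np.linalg.lstsq(A,(D**2).sum(1),rcond=None)[0]
print('drum',len(D),q[:2],np.sqrt(q[2]+q[0]**2+q[1]**2),D.min(0),D.max(0),T[m][:,2].min(),T[m][:,2].max())
t=T[(T[...,2]<-10)&(T[...,2]>-50)&(abs(T[...,1])<8)&(abs(T[...,0])<25)];print('tab',t.min(0),t.max(0))
go(.527,-.3115,.2425)
cv2.imwrite('pics/c5.png',c['image'][:,:,::-1])
E
```

```text
time: 30.2
eef_pos: [0.5035, -0.3942, 0.2413]
tool_rot: [0.797, 0.604, -0.0, 0.0]
ft_force: [0.4, -0.6, -5.2]
finger_gap: 0.0135
gripper_force: 42.5
time: 30.5
eef_pos: [0.5054, -0.3898, 0.2419]
top 4361 ((0.5263902544975281, -0.31204989552497864), (0.09309204667806625, 0.09330907464027405), 1.919973611831665) 0.0325588769459631
floor 2066 ((0.5265589952468872, -0.3118998110294342), 0.031150437891483307) 0.0106640944691434
drum 1983 [1.08203901 0.08181233] 23.53859059404111 [-26.24581253 -27.70900068] [26.96361844 27.86896204] 72.00080661299175 121.86042844695018
tab [-13.77654979  -7.99379406 -47.27765236] [ 11.67491577   7.99725793 -10.05459224]
shift cm [ 8.12  0.   -0.05] twist None yaw 74.63 pos [ 0.5054 -0.3898  0.242 ] t 30.55 F [ 0.16 -0.4  -4.11] gap 0.0132
```

View pics/c5.png

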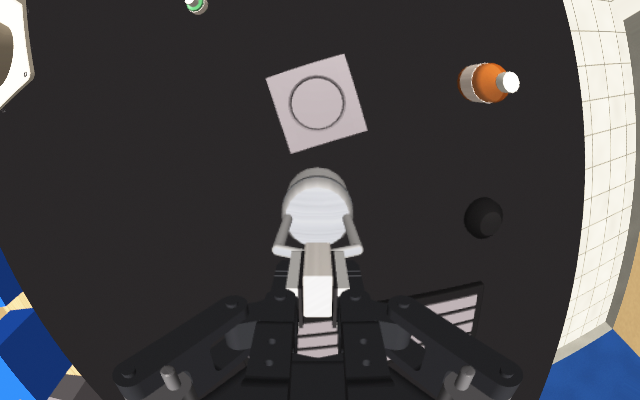

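The holder well is at about (317,102) in the wrist view, unobstructed. The canister is 1 mm behind the TCP along tool x.

```bash
python3 -m pendant '[[[0.5,0,0],0],[[1.5,0,0],0],[[3,-0.05,0],0],[[4.8,-0.05,0],0],[[6.4,-0.05,0],0],[[7.5,-0.05,0],0],[[8.0,-0.05,0],0],[[8.2,-0.05,0],0],[[8.2,-0.05,0],0],[[8.2,-0.05,0],0]]' |head -1
python3 -m pendant '[[[0,0,0.3],0],[[0,0,1],0],[[0,0,2],0],[[0,0,3.2],0],[[0,0,4.5],0],[[0,0,5.7],0],[[0,0,6.6],0],[[0,0,7],0],[[0,0,7.2],0],[[0,0,7.2],0]]'
python3 -m pendant '[[[0,0,0],0],[[0,0,0],0],[[0,0,0],0]]' |head -2
python3 - <<'E'
from h import *
go(.5268,-.3109,.1339)
go(.5268,-.3109,.1339)
E
```

```text
time: 31.55
time: 32.55
eef_pos: [0.5264, -0.3121, 0.1698]
tool_rot: [0.796, 0.605, 0.0, 0.0]
ft_force: [0.6, -0.9, -4.2]
finger_gap: 0.0132
gripper_force: 42.5
time: 32.85
eef_pos: [0.5265, -0.3122, 0.1704]
shift cm [ 0.13 -0.01  3.65] twist None yaw 74.52 pos [ 0.5265 -0.3122  0.1704] t 32.85 F [-0.22  0.02 -4.33] gap 0.0135
shift cm [ 0.13 -0.01  3.65] twist None yaw 74.52 pos [ 0.5265 -0.3122  0.1704] t 32.85 F [-0.22  0.02 -4.33] gap 0.0135
```

```bash
python3 -m pendant '[[[0.1,0,0],0],[[0.12,0,0.3],0],[[0.12,0,0.6],0],[[0.12,0,0.9],0],[[0.12,0,1.2],0],[[0.12,0,1.4],0],[[0.12,0,1.6],0],[[0.12,0,1.8],0],[[0.12,0,1.9],0],[[0.12,0,1.9],0]]'
python3 - <<'E'
from h import *
c=cap('side','s6')
go(.5268,-.3109,.1339)
E
```

```text
time: 33.85
eef_pos: [0.5265, -0.3108, 0.1506]
tool_rot: [0.796, 0.605, -0.0, -0.0]
ft_force: [0.1, -1.0, -3.8]
finger_gap: 0.0134
gripper_force: 42.6
shift cm [0.01 0.02 1.69] twist None yaw 74.52 pos [ 0.5266 -0.3109  0.1508] t 33.9 F [ 0.68 -0.19 -4.31] gap 0.0133
```

```bash
python3 -m pendant '[[[0,0,0.2],0],[[0,0,0.4],0],[[0,0,0.6],0],[[0,0,0.8],0],[[0,0,1.0],0],[[0,0,1.2],0],[[0,0,1.35],0],[[0,0,1.5],0],[[0,0,1.6],0],[[0,0,1.6],0]]'
python3 -m pendant '[[[0,0,0.05],0],[[0,0,0.1],0],[[0,0,0.1],0],[[0,0,0.1],0]]'
```

```text
time: 34.9
eef_pos: [0.5267, -0.311, 0.1359]
tool_rot: [0.796, 0.605, 0.0, 0.001]
ft_force: [-2.0, 0.1, 3.3]
finger_gap: 0.013
gripper_force: 43.6
time: 35.3
eef_pos: [0.5268, -0.3111, 0.1359]
tool_rot: [0.796, 0.605, 0.0, 0.001]
ft_force: [-3.7, 0.7, 8.1]
finger_gap: 0.013
gripper_force: 44.4
```

```bash
python3 -m pendant '[[[0,0,-0.1],0],[[0,0,-0.15],0],[[0,0,-0.15],0]]' - 20
python3 -m pendant '[[[0,0,0],0],[[0,0,0],0],[[0,0,0],0],[[0,0,0],0]]' -0.2
python3 - <<'E'
from h import *
c=cap('wrist','w7');P=wcloud(c);go(.5268,-.3109,.2)
b=cap('side','s7');B=cloud(b);a=cap('top','t7');A=cloud(a)
near=lambda P,r:np.hypot(P[...,0]-.5267,P[...,1]+.3116)<r
for n,Q in(('w',P),('s',B),('t',A)):
    X=Q[near(Q,.026)&(Q[...,2]>.055)&(Q[...,2]<.075)]
    if len(X)>20:
        q=np.linalg.lstsq(np.c_[X[:,:2]-[.5267,-.3116],np.ones(len(X))],X[:,2],rcond=None)[0];print(n,len(X),np.median(X[:,2]),'plane',q)
    Y=Q[near(Q,.03)&(Q[...,2]>.135)&(Q[...,2]<.175)]
    if len(Y): print('  high',np.percentile(Y[:,2],[50,90,99]))
X=P[(P[...,2]>.026)&(P[...,2]<.04)&near(P,.09)];print('block top w',np.median(X[:,2]))
E
```

```text
time: 35.6
eef_pos: [0.5267, -0.3111, 0.1359]
tool_rot: [0.796, 0.605, 0.0, 0.0]
ft_force: [-3.1, 0.5, 4.6]
finger_gap: 0.0136
gripper_force: 43.9
time: 36.0
eef_pos: [0.5268, -0.3109, 0.135]
tool_rot: [0.796, 0.605, 0.0, -0.0]
ft_force: [-0.9, 0.2, -0.0]
finger_gap: 0.0509
gripper_force: 0.0
shift cm [ 0.    0.01 -6.49] twist None yaw 74.52 pos [ 0.5267 -0.3109  0.1351] t 36.05 F [ 0.18 -0.82  0.3 ] gap 0.051
w 3409 0.06456517399541828 plane [-0.01715102 -0.07018863  0.06445143]
  high [0.16262729 0.16846418 0.17428415]
s 157 0.0623521078260454 plane [-0.00528412 -0.07608994  0.06300388]
  high [0.15445914 0.16649512 0.17407047]
t 143 0.0650758823410249 plane [-0.01995984 -0.08994082  0.06555048]
  high [0.15146355 0.16290459 0.16554318]
block top w 0.03250644364433613
```

```bash
python3 -m pendant '[[[0,0,-0.3],0],[[0,0,-1],0],[[0,0,-2],0],[[0,0,-3.5],0],[[0,0,-5.5],0],[[0,0,-8],0],[[0,0,-10],0],[[-3,0,-11],0],[[-7,0,-11],0],[[-9,0,-11],0]]'
python3 - <<'E'
from h import *
c=cap('wrist','w8');P=wcloud(c);b=cap('side','s8');B=cloud(b);a=cap('top','t8');A=cloud(a)
def chk(n,Q,x,y,z):
    r=np.hypot(Q[...,0]-x,Q[...,1]-y)
    X=Q[(r<.024)&(abs(Q[...,2]-z)<.006)]
    q=np.linalg.lstsq(np.c_[X[:,:2]-[x,y],np.ones(len(X))],X[:,2],rcond=None)[0]
    Y=Q[(r<.03)&(Q[...,2]>z+.088)&(Q[...,2]<z+.105)]
    print(n,len(X),np.round(q,4),'tab top',len(Y),np.round(np.median(Y,0),4) if len(Y) else '')
chk('top0',cloud(load('top0')),.482,.2973,.055);chk('side0',cloud(load('side0')),.482,.2973,.055)
chk('t',A,.5267,-.3116,.065);chk('s',B,.5267,-.3116,.065);chk('w',P,.5267,-.3116,.065)
w=c['image'][0:300,170:470];s=cv2.resize(b['image'][90:190,290:390],None,fx=4,fy=4,interpolation=2)
out=np.zeros((400,700,3),np.uint8);out[:300,:300]=w;out[:,300:]=s
cv2.imwrite('pics/c8.png',out[...,::-1])
E
```

```text
time: 37.15
eef_pos: [0.5021, -0.4002, 0.2471]
tool_rot: [0.796, 0.605, 0.0, 0.002]
ft_force: [0.2, 0.3, 0.7]
finger_gap: 0.0515
gripper_force: 0.0
top0 117 [-0.0126  0.0179  0.0549] tab top 43 [0.4829 0.2966 0.1536]
side0 391 [ 0.013  -0.0073  0.0532] tab top 125 [0.4824 0.2999 0.1512]
t 128 [-0.0057 -0.0319  0.0653] tab top 46 [ 0.5257 -0.3102  0.1637]
s 117 [-0.0088 -0.0197  0.0635] tab top 38 [ 0.5265 -0.3091  0.1605]
w 801 [-0.0062 -0.0169  0.0643] tab top 618 [ 0.5262 -0.313   0.1636]
```

View pics/c8.png

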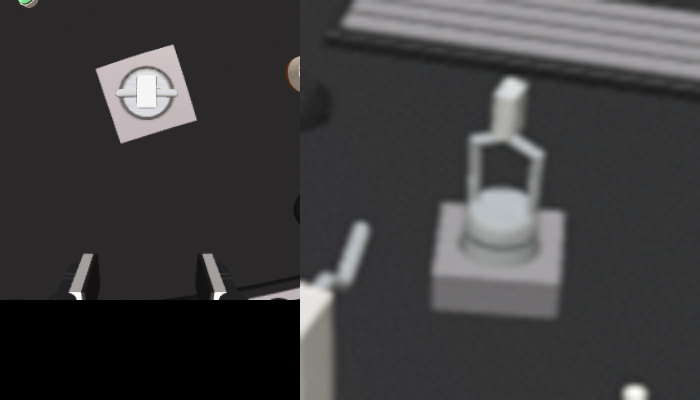

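The picture shows the canister upright in the well at (146,92), with its drum top at 65 mm and tab top at 163 mm, so it is fully home. The hand is clear.

```bash
python3 -c "
from station import env
print(env.job_done())"
```

```text
the job is handed in; nothing more can be done
None
```

The canister was hung on the scale, left until it had been still for over a second, lifted off smoothly and lowered upright and fully home into the holder's well; the job is handed in at about 37 s.

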